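# Set the running clearance of a wedge clamp on a slat

### The job

Set the bare pine slat on edge on the two raised bearers of the wedge clamp, centred end to end between the fences and the jaw, and let go of it. Then screw the knurled brass nut down (clockwise from above) until it bottoms out, back it off a quarter turn so that the slat keeps a little play, and finish there still gripping the nut between the fingers: do not let go at the end. Leave the other slats and the tools where they are.

Things in the scene. Friction and masses are not known exactly. Their poses are not given: they have to be found in the camera images.
- pine_slat_mid (a point): The slat to clamp: bare pale pine, 220 long x 20 thick x 36 mm high, 0.13 kg, standing on edge on the table. Point at its very centre (18 mm above its underside); x along its length, y across its thickness, z up. Its ends and sides are alike.
- dark_slat_mid (a point): Centre of a dark brown stained slat of the same size, standing on edge beside it; leave alone.
- blue_slat_mid (a point): Centre of a blue painted slat of the same size, standing on edge beside it; leave alone.
- seat (a point): Seat for the slat in the wedge clamp, a level jig fixed to the table: the point midway between its two raised wooden bearers, at their tops' height (60 mm over the table). x across the slat, y along it, z up. Bearers: 22 mm long along y, centred at y = -70 and +70 mm, 52 mm wide. Between them a free gap down to a 12 mm base plate. A seated slat's centre is 18 mm above this point.
- jig: The wedge clamp's frame; origin on the table, axes as the seat's, seat point at x -3.5, z 60 mm. From the seat point: a dark steel fence at each bearer has its face at x = +13.5 mm, top 25 mm up; opposite, at y = -70, a fixed steel guide has its face at x = -15 mm, top 18 mm up; at y = +70 is the jaw. The slat goes in from above.
- jaw: Aluminium jaw at the bearer nearer the nut, y = +70 mm from the seat, top 29 mm above the seat. Its face is at x = -7 mm from the seat point when the nut is bottomed, 2.4 mm farther back per rad of unscrewing (-14 mm or more at the start). As the nut goes down it pushes the slat over to the fence, not pinching it: 0.5 mm play is left. Origin moves with it.
- nut_grip (a point): Knurled brass nut, 44 mm diameter, 30 high, on an upright steel stud (16 mm thick, top at most 24 mm above this point). Point on its axis, half-way up, 16 mm above its underside; from the seat x -58.5, y +70, z +68 mm when bottomed, +0.8 mm per rad unscrewed. Under it a 24 mm pillar, 17 tall, on a green block 50 x 50. A seated slat is lower than the nut. x axis along the white line on its top.
- nut_turn (a joint): Turn of the nut, rad: 0 = bottomed on its hard stop (white line then points to the fences, along +x of the seat), grows as it is unscrewed, counter-clockwise from above. Starts 3.0 to 4.6; other end at 5.2. Screwing down is clockwise from above. Takes about 0.12 Nm to turn; stays where it is left.
- nut: The same nut; origin on the axis at its underside, 16 mm below the grip point.
- pine_slat: The same pine slat; origin at the centre of its underside.
- mallet: Hammer with a wooden handle lying flat beyond the slats, about 300 mm long; leave alone.
- screwdriver: Red-handled screwdriver lying on the right of the slats; leave alone.
- tape_measure: Yellow and black tape measure, 70 x 40 x 65 mm high, origin at the centre of its underside; leave alone.
- glue_bottle: White glue bottle, 60 mm thick, 170 mm tall, origin at the centre of its underside; leave alone.
- screw_tray: Red open tray with screws, 100 x 80 x 35 mm high, origin at the centre of its underside; leave alone.

How it is judged:
By the outcome, as a careful person would: the job done as asked, in the order asked, and still so for the second after the job is handed in, while the arm keeps its last pose, push and grip.
It also fails if it takes over 64 s, if anything falls off the work surface, if the arm or the gripper's body presses on something with over 40 N, if the wrist force passes 120 N, or if a joint passes its speed limit or range.

### The arm

A 6-joint arm with a two-finger parallel gripper is mounted at the origin on the work surface. World frame = base frame: x ahead of the robot, y to its left, z up, the work surface at z = 0. Lengths are in m, angles in rad, forces in N, time in s.
With the tool pointing down it reaches from about 0.35 to 0.975 m from the base axis. Payload 17.4 kg.
Tool frame: the origin (TCP) lies at the very end of the fingers, on their centre line; the grasp point (between the pads) lies 19 mm behind it; z points along the fingers, y is the direction in which the jaws open and shut (so a half turn about z gives the same grasp; the last joint's range is limited). The gripper opens to 85 mm and grips with 20 to 120 N. Pads are 22 mm wide; open, the fingers measure 114 mm over their backs; the gripper's body (76 mm by 85 mm) begins 54 mm behind the grasp point. The pads swing forward as they close: fully open they stand 13 mm farther back than shut.
Start: joints at [-1.198, 0.116, 1.442, -0, 1.584, -0.038], TCP at [0.27, -0.619, 0.231] pointing down, gripper open.
Joint ranges: [-2.83, 2.83], [-0.83, 2.19], [0.07, 2.5], [-1.14, 4.28], [0.01, 3], [-2.97, 2.97]. Speed limits (rad/s): [1.89, 1.89, 2.22, 3.14, 3.14, 3.14].

### API

Orientations are given as [roll, pitch, yaw] about the fixed x, y, z axes, in that order (R = Rz(yaw) Ry(pitch) Rx(roll)).
In Python, from station import env, snapshot, workorder, boxes_of, cut_out, place_of gives the robot as it stands.
- The arm moves only by the shell command python3 -m pendant 'ROWS' [FORCE]. ROWS is a JSON object of lists of equal length, an entry for each row: "twist": the turn, a rotation vector about the tool's x, y, z in degrees, a list of three; "delta_pos": the shift along the tool's x, y, z in m, a list of three; "grip": the closure, from 0 (fully open) to 1 (shut). A call has exactly 8 rows; each row shifts and turns the commanded pose from where the row before left it, along the tool's axes as they then stand; what a row does not reach is not made up. A row lasts 1/8 s, in which the tool goes at most 62.5 mm and 10.7 degrees, less where a joint would pass 70% of its speed; a pose out of reach is approached as far as the arm can. A call is refused whole if a number of a shift passes 0.0625 or a number of a turn 10.7, either way. A call with a gripper value outside its range is refused whole. The fingers move at their own pace and stop on an object; FORCE is the grip in N (left out, the last holds). Time passes only in rows, so rows that do not move let the fingers close, or fill a call up. It gives the time, the measured TCP pose, the force and the opening at its end, in the units of the state.
- env.observe(): the state, without advancing time (a new reading comes with each control period).
- snapshot(name): name is "scene" or "top" or "wrist"; returns a dict with "frame" (480x640x3 uint8, red, green, blue), "z_map" (480x640 float32, m along the optical axis (not along the pixel's ray), 0 where there is no reading), "K" (3x3 intrinsics, pixels), "R" (3x3) and "t" (3): a world point X has camera coordinates R X + t; the wrist camera has in their place "mount" (4x4, takes a point from camera to tool coordinates, whose origin is the TCP and whose axes are the flange's). Camera axes: x right, y down, z forward; pixel columns grow to the right and rows downward; lengths in m; the calibration is good to about 2 mm. A picture is of the moment at which its call begins: read the wrist's pose just before it.
- workorder.job_done(): hands the job in, once; it reports no verdict.
Trained networks look in a picture, given as the dict that the camera call returned (one of the last four; its "shot" number tells which), for a name from the list of things; names that differ only in an ending like _2 or _b are one class to them, and where a whole thing is asked for, a point or a joint stands for the part that bears it (a point fixed in the world has none). Each returns a list of dicts, best first, with "p" (0 to 1); they miss things now and then, are a little off and sometimes report something else, mostly with a low value. They report only what shows in the picture. A call takes as long as a camera call.
- boxes_of(target, picture): "rect" ([left, top, width, height] in pixels, round what is visible of it).
- cut_out(target, picture): "region" (480x640 bool, what is visible of it) and "rect" ([left, top, width, height] in pixels, round what is visible of it).
- place_of(target, picture): "uv" ([column, row] in pixels: a listed point, or the origin of a listed thing).
The state is a dict: "time_s": time; "joint_positions": joint angles; "joint_vel": joint speeds; "joint_efforts": joint torques, N m; "tool_pos": TCP position; "tcp_rot": TCP orientation; "force": force on the tool from outside, world axes, zero at the start; "torque": the same for the moment, N m; "width": opening from 0.0 (shut) to 1.0 (fully open).
Only numpy, scipy, OpenCV 4.12 (cv2) and the standard library are available. Lean on these libraries where they do the work, as an engineer would, in place of code of your own. Each camera call takes 0.05 s, during which the arm holds its last target. There are 200 camera calls.

## Working session

There is one attempt and no reset: what is moved stays moved. The work goes in short steps, Python scripts to look and compute and a shell command to move; the robot and the scene stay as the last step left them, time stands still between calls to the robot, and variables do not carry over. Pictures are saved under pics/ and viewed, about 8 in all and at most 12, crops included, and the job is handed in when it is done.

```bash
ls; mkdir -p pics
cat > h.py <<'E'
import numpy as np, cv2
from scipy.spatial.transform import Rotation as Ro
from station import env, snapshot, workorder, boxes_of, cut_out, place_of
def pose():
    s=env.observe(); return s,np.array(s['tool_pos']),Ro.from_euler('xyz',s['tcp_rot']).as_matrix()
def cam(name):
    s,p,R=pose(); d=snapshot(name)
    if name=='wrist':
        M=np.array(d['mount']); Rc=R@M[:3,:3]; c=p+R@M[:3,3]
    else:
        Rc=np.array(d['R']).T; c=-Rc@np.array(d['t'])
    return d,Rc,c
def ray(d,Rc,uv): return Rc@np.linalg.inv(d['K'])@np.array([uv[0],uv[1],1.])
def onz(d,Rc,c,uv,z):
    r=ray(d,Rc,uv); return c+r*(z-c[2])/r[2]
def cloud(d,Rc,c,m=None):
    z=d['z_map']; v,u=np.nonzero((z>0)&(m if m is not None else True))
    P=np.linalg.inv(d['K'])@np.vstack([u,v,np.ones(len(u))])*z[v,u]
    return (Rc@P).T+c
def save(d,n): cv2.imwrite('pics/'+n,d['frame'][:,:,::-1])
E
python3 - <<'E'
from h import *
s,p,R=pose(); print(s); 
for n in ['top','scene']:
    d,Rc,c=cam(n); save(d,n+'1.png'); print(n,c,Rc[:,2])
    for t in ['pine_slat_mid','dark_slat_mid','blue_slat_mid','seat','jig','nut_grip','jaw','nut']:
        r=place_of(t,d)[:1]
        for q in r:
            z={'pine_slat_mid':.018,'dark_slat_mid':.018,'blue_slat_mid':.018,'seat':.06,'nut_grip':.13,'nut':.114}.get(t,0)
            print(t,q['p'],np.round(q['uv']),np.round(onz(d,Rc,c,q['uv'],z),4))
E
```

```text
pics
{'time_s': 0.0, 'joint_positions': array([-1.19782597e+00,  1.16460206e-01,  1.44228719e+00,  1.20341150e-05,
        1.58399417e+00, -3.77647208e-02]), 'joint_vel': array([ 0.00177863,  0.00087025, -0.00140628, -0.00103456, -0.0004916 ,
        0.00041875]), 'joint_efforts': array([-2.72701203e-03, -7.31998587e+01, -6.32486272e+01, -1.81891514e-04,
        6.44813568e-03, -6.65509742e-05]), 'tool_pos': array([ 0.2694605 , -0.61866566,  0.23056594]), 'tcp_rot': array([-3.14044502e+00, -5.54024117e-05,  4.10735199e-01]), 'force': array([ 1.01621801,  1.1830024 , -0.06419187]), 'torque': array([-0.00310903,  0.0083938 , -0.02271642]), 'width': 0.9993478402435289}
top [ 0.35712166 -0.03559686  1.41738444] [ 0.1765228   0.01680337 -0.98415311]
dark_slat_mid 0.85 [401. 282.] [ 0.5106 -0.201   0.018 ]
blue_slat_mid 0.67 [433. 272.] [ 0.5324 -0.2814  0.018 ]
seat 0.85 [268. 253.] [0.5862 0.122  0.06  ]
jig 0.93 [267. 256.] [0.59  0.131 0.   ]
nut_grip 0.76 [235. 280.] [0.515  0.1906 0.13  ]
nut 0.8 [237. 279.] [0.5198 0.1888 0.114 ]
scene [ 1.2298081  -0.19506651  0.85493972] [-0.622123    0.18301704 -0.76122778]
pine_slat_mid 0.81 [264. 230.] [ 0.4912 -0.0934  0.018 ]
dark_slat_mid 0.8 [216. 249.] [ 0.5119 -0.2043  0.018 ]
blue_slat_mid 0.74 [180. 267.] [ 0.5381 -0.2846  0.018 ]
seat 0.87 [371. 225.] [0.5829 0.1215 0.06  ]
jig 0.91 [368. 244.] [0.586 0.117 0.   ]
nut_grip 0.57 [393. 175.] [0.524  0.1887 0.13  ]
nut 0.81 [391. 177.] [0.5131 0.1901 0.114 ]
```

View pics/top1.png

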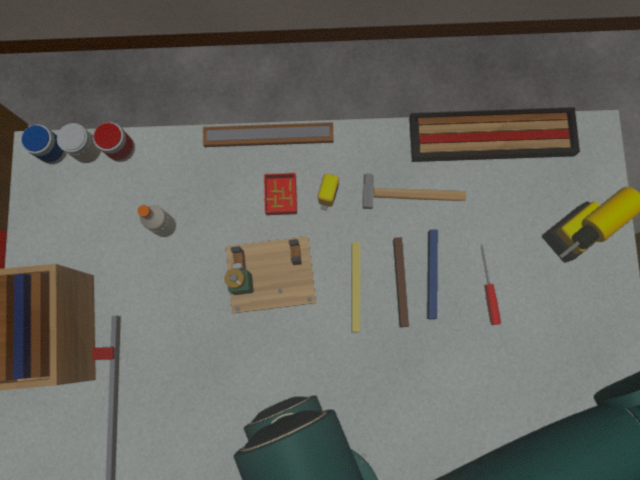

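View pics/scene1.png

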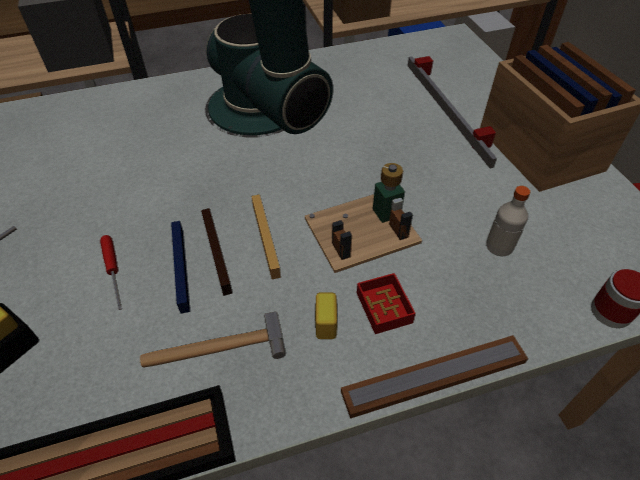

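The top view shows the pine slat at about (356,287), pointing along world x. The jig is at (270,270), with its fences on the far side (235,250 and 295,250) and the nut at (237,278). The scene view agrees with this. Next I measure both objects from depth.

Run:
```python
from h import *
for n in ['top','scene']:
    d,Rc,c=cam(n)
    for t,zr in [('pine_slat',(.028,.044)),('jig',(.007,.017)),('nut',(.12,.16)),('jaw',(.07,.1))]:
        for q in cut_out(t,d)[:1]:
            P=cloud(d,Rc,c,q['region']); z=P[:,2]
            P=P[(z>zr[0])&(z<zr[1])]
            if len(P)<4: print(n,t,q['p'],'few'); continue
            r=cv2.minAreaRect((P[:,:2]*1000).astype(np.float32))
            print(n,t,round(q['p'],2),len(P),np.round(r[0],1),np.round(r[1],1),round(r[2],1),'z',np.round(np.percentile(P[:,2],[10,50,90]),4))
# joint info: reach
```

```text
top pine_slat 0.95 659 [502.3 -87.4] [ 19.5 216.3] 87.7 z [0.033  0.0368 0.04  ]
top jig 0.92 4007 [543.2 123.7] [171.  210.1] 5.4 z [0.0096 0.0128 0.0158]
top nut 0.77 271 [519.2 190.1] [43.4 41.7] 29.5 z [0.1398 0.1457 0.1496]
top jaw 0.42 47 [555.4 193. ] [20.7 12.1] 77.9 z [0.0839 0.0892 0.0926]
scene pine_slat 0.63 731 [504.  -93.2] [ 20.3 223.7] 87.6 z [0.0328 0.0349 0.0369]
scene jig 0.75 3911 [545.  117.4] [172.2 209.8] 5.2 z [0.009  0.0111 0.0133]
scene nut 0.8 357 [521.3 185.2] [44.7 44.1] 12.3 z [0.1248 0.1424 0.145 ]
```

```bash
python3 -m pendant '{"twist":[[0,0,8.6],[0,0,8.6],[0,0,8.6],[0,0,0],[0,0,0],[0,0,0],[0,0,0],[0,0,0]],"delta_pos":[[0,0,0],[0,0,0],[0,0,0],[0.0212,-0.0538,0],[0.0212,-0.0538,0],[0.0212,-0.0538,0],[0.0212,-0.0538,0],[0.0212,-0.0538,0]],"grip":[0,0,0,0,0,0,0,0]}' 40
python3 -m pendant '{"twist":[[0,0,0],[0,0,0],[0,0,0],[0,0,0],[0,0,0],[0,0,0],[0,0,0],[0,0,0]],"delta_pos":[[0.0212,-0.0538,0],[0.0212,-0.0538,0],[0.0212,-0.0538,0],[0.0212,-0.0538,0],[0.0212,-0.0538,0],[0,0,0.02],[0,0,0],[0,0,0]],"grip":[0,0,0,0,0,0,0,0]}'
python3 - <<'E'
from h import *
d,Rc,c=cam('wrist'); save(d,'w1.png'); s,p,R=pose()
print(p,np.degrees(s['tcp_rot']),s['joint_positions'],c,Rc[:,2])
for q in cut_out('pine_slat',d)[:2]:
    P=cloud(d,Rc,c,q['region']); P=P[(P[:,2]>.028)&(P[:,2]<.044)]
    r=cv2.minAreaRect((P[:,:2]*1000).astype(np.float32)); print(q['p'],q['rect'],len(P),r,np.median(P,0))
for q in place_of('pine_slat_mid',d)[:1]: print(q['p'],q['uv'],onz(d,Rc,c,q['uv'],.018))
E
```

```text
time_s: 2.4
tool_pos: [0.3865, -0.3525, 0.2315]
tcp_rot: [3.141, -0.0, -0.04]
force: [1.2, -0.1, 0.2]
width: 1.003
time_s: 3.4
tool_pos: [0.5024, -0.0906, 0.2117]
tcp_rot: [3.141, -0.0, -0.041]
force: [0.1, -0.8, 0.7]
width: 0.996
[ 0.50245804 -0.09067503  0.21190476] [ 1.79989053e+02 -2.98215823e-02 -2.35587065e+00] [-2.28454236e-01 -2.42548153e-01  1.81469791e+00 -9.07888256e-05
  1.56889593e+00  1.38345999e+00] [ 0.58503512 -0.09385181  0.35379365] [-0.3245827   0.01392205 -0.94575486]
0.73 [311.6, 92.7, 26.1, 230.4] 4882 ((502.1978759765625, -92.41481018066406), (19.970191955566406, 219.03521728515625), 87.51829528808594) [ 0.51964804 -0.09287229  0.03539101]
0.82 [325.6, 216.4] [ 0.49985971 -0.0936182   0.018     ]
```

View pics/w1.png

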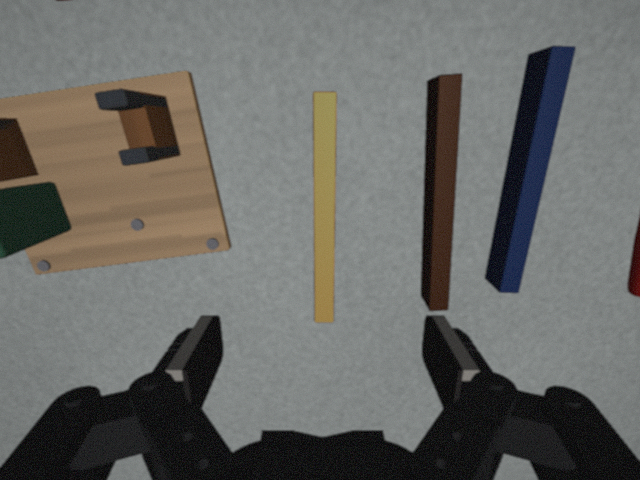

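The slat is confirmed at (0.502, -0.092), at -2.5°, with its top at 35 mm. In the wrist view it lies between the fingers, with nothing in their way. I'll grasp it 10 mm off centre, which gives the gripper more room from the nut.

```bash
python3 -m pendant '{"twist":[[0,0,0],[0,0,0],[0,0,0],[0,0,0],[0,0,0],[0,0,0],[0,0,0],[0,0,0]],"delta_pos":[[-0.0104,0.0017,0.05],[0,0,0.05],[0,0,0.05],[0,0,0.035],[0,0,0.015],[0,0,0.004],[0,0,0],[0,0,0]],"grip":[0,0,0,0,0,0,0,0.8]}' 40
python3 -m pendant '{"twist":[[0,0,0],[0,0,0],[0,0,0],[0,0,0],[0,0,0],[0,0,0],[0,0,0],[0,0,0]],"delta_pos":[[0,0,0],[0,0,0],[0,0,0],[0,0,0],[0,0,-0.04],[0,0,-0.06],[0,0,-0.05],[0,0,0]],"grip":[1,1,1,1,1,1,1,1]}'
```

```text
time_s: 4.55
tool_pos: [0.4929, -0.0911, 0.0086]
tcp_rot: [3.141, -0.002, -0.04]
force: [-0.2, -0.0, 0.3]
width: 0.82
time_s: 5.55
tool_pos: [0.4936, -0.0912, 0.1613]
tcp_rot: [3.14, -0.006, -0.039]
force: [-0.3, -0.4, -1.6]
width: 0.227
```

```bash
python3 -m pendant '{"twist":[[0,0,0],[0,0,0],[0,0,0],[0,0,0],[0,0,0],[0,0,0],[0,0,0],[0,0,0]],"delta_pos":[[-0.01,-0.02,-0.04],[-0.016,-0.045,-0.03],[-0.016,-0.045,0],[0,-0.045,0],[0,-0.045,0],[0,0,0],[0,0,0],[0,0,0]],"grip":[1,1,1,1,1,1,1,1]}'
cat > jig.py <<'E'
from h import *
d,Rc,c=cam('wrist'); save(d,'w2.png'); s,p,R=pose()
print(p,np.degrees(s['tcp_rot']),s['width'],c)
for t,z in [('seat',.06),('nut_grip',.131),('jig',0),('nut',.115)]:
    for q in place_of(t,d)[:1]: print(t,q['p'],np.round(q['uv']),onz(d,Rc,c,q['uv'],z))
P=cloud(d,Rc,c); z=P[:,2]
np.save('cl.npy',P)
for t,zr in [('jig',(.008,.017)),('nut',(.138,.16)),('jaw',(.084,.1)),('jig',(.055,.065)),('jig',(.079,.092))]:
    for q in cut_out(t,d)[:1]:
        P=cloud(d,Rc,c,q['region']); P=P[(P[:,2]>zr[0])&(P[:,2]<zr[1])]
        if len(P)>5:
            r=cv2.minAreaRect((P[:,:2]*1000).astype(np.float32)); print(t,zr,round(q['p'],2),len(P),np.round(r[0],1),np.round(r[1],1),round(r[2],1),np.median(P,0))
E
python3 jig.py
```

```text
time_s: 6.55
tool_pos: [0.4581, 0.1098, 0.2268]
tcp_rot: [3.141, 0.001, -0.041]
force: [-0.3, -0.8, -0.8]
width: 0.23
[0.45813271 0.10974882 0.22701794] [ 1.79989649e+02  1.82458841e-02 -2.33438387e+00] 0.22449298976745988 [0.54086124 0.10654425 0.36892711]
nut_grip 0.87 [198. 166.] [0.51815372 0.19014107 0.131     ]
jig 0.78 [304.  71.] [0.58901211 0.12192455 0.        ]
nut 0.84 [210. 162.] [0.5191562  0.18671515 0.115     ]
jig (0.008, 0.017) 0.62 18424 [541.2 119.1] [170.3 210.5] 5.2 [0.54257136 0.13840798 0.01151082]
nut (0.138, 0.16) 0.88 3176 [518.  186.3] [43.3 43.5] 36.8 [0.52007851 0.18382337 0.1444845 ]
jaw (0.084, 0.1) 0.74 484 [552.  190.2] [16.  21.9] 5.3 [0.5541099  0.18969696 0.08807989]
jig (0.055, 0.065) 0.62 2584 [578.6 120.4] [103.1 158.7] 29.2 [0.58246225 0.1623299  0.05948643]
jig (0.079, 0.092) 0.62 2201 [553.4 125.4] [109.1 171. ] 5.3 [0.59207621 0.18348132 0.08465086]
```

View pics/w2.png

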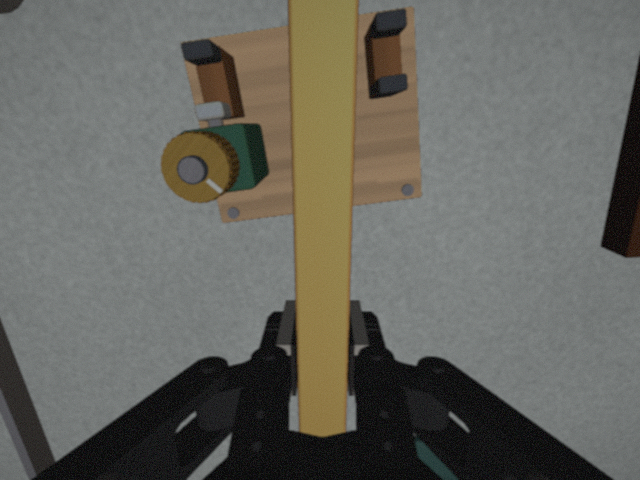

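The jig is clear to either side of the slat. The white line runs from the stud at (192,170) to (215,187), so the nut stands about 4 rad unscrewed. Now I'll fit the seat from the faces in the point cloud.

Run:
```python
import numpy as np, cv2
P=np.load('cl.npy')
a=np.radians(5.25); ex=np.array([np.cos(a),np.sin(a)]); ey=np.array([-ex[1],ex[0]])
n=np.array([.518,.1863]); s0=n+ex*.0585-ey*.07; print('seat guess from nut',s0)
Q=np.c_[(P[:,:2]-s0)@ex,(P[:,:2]-s0)@ey,P[:,2]]*1000
def rg(nm,m):
    q=Q[m]; print(nm,len(q),'x',np.round(np.percentile(q[:,0],[1,3,50,97,99]),1),'y',np.round(np.percentile(q[:,1],[1,3,50,97,99]),1),'z',np.round(np.median(q[:,2]),1)) if len(q)>5 else print(nm,len(q))
x,y,z=Q.T
for nm,yc in [('near nut',70),('far',-70)]:
    Y=abs(y-yc)<22
    rg('fence top '+nm,Y&(x>8)&(x<45)&(z>82)&(z<92))
    rg('bearer top '+nm,Y&(abs(x)<30)&(z>57)&(z<63))
rg('guide top',(abs(y+70)<22)&(x>-45)&(x<-8)&(z>74)&(z<84))
rg('jaw top',(abs(y-70)<22)&(x>-36)&(x<-5)&(z>85)&(z<96))
rg('plate',(abs(y)<130)&(z>8)&(z<16)&(abs(x)<140))
```

```text
seat guess from nut [0.5826597 0.1219465]
fence top near nut 560 x [13.6 13.8 19.3 24.8 25.2] y [60.2 60.5 70.4 80.7 81.4] z 84.3
bearer top near nut 1154 x [-21.7 -15.7   0.2  13.9  20.1] y [59.9 60.1 69.7 81.1 81.7] z 59.5
fence top far 599 x [13.5 13.8 19.2 24.8 25.3] y [-79.1 -78.6 -68.6 -58.5 -58.1] z 84.3
bearer top far 1179 x [-25.8 -14.4   0.5  13.7  18.2] y [-79.6 -79.1 -68.1 -57.9 -57.8] z 59.5
guide top 496 x [-26.8 -26.6 -21.1 -15.5 -15. ] y [-79.1 -78.8 -68.4 -58.4 -58. ] z 77.4
jaw top 653 x [-35.9 -35.6 -24.4 -16.9 -16.4] y [49.4 52.  69.5 83.4 89.3] z 88.6
plate 18427 x [-124.6 -121.7  -44.    39.3   42.2] y [-102.6 -100.7   16.3   98.5  103.2] z 11.5
```

Run:
```python
from h import *
P=np.load('cl.npy'); s,p,R=pose()
T=(P-p)@R*1000
m=(abs(T[:,1])<25)&(T[:,2]<-15)&(T[:,2]>-45)&(T[:,0]>25); T=T[m]
for lo,hi in [(30,60),(60,90),(90,120)]:
    q=T[(T[:,0]>lo)&(T[:,0]<hi)]; print(lo,len(q),np.percentile(q[:,1],[2,98]) if len(q) else 0, np.median(q[:,2]) if len(q) else 0)
print('max x',np.percentile(T[:,0],[98,99.5,100]))
```

```text
30 4810 [-8.71898652 10.28674995] -27.31937399570335
60 6196 [-8.58767501 10.38455323] -27.310978433873544
90 6821 [-8.52014206 10.49484505] -27.29674514145609
max x [114.28222732 115.15699221 115.76378529]
```

```bash
python3 -m pendant '{"twist":[[0,0,-9.75],[0,0,-9.75],[0,0,-9.75],[0,0,-9.75],[0,0,-9.75],[0,0,-9.75],[0,0,-9.75],[0,0,-9.75]],"delta_pos":[[0,0,0],[0,0,0],[0,0,0],[0,0,0],[0,0,0],[0,0,0],[0,0,0],[0,0,0]],"grip":[1,1,1,1,1,1,1,1]}'
python3 -m pendant '{"twist":[[0,0,-9.75],[0,0,-9.75],[0,0,0],[0,0,0],[0,0,0],[0,0,0],[0,0,0],[0,0,0]],"delta_pos":[[0,0,0],[0,0,0],[-0.002,0.0415,0],[-0.002,0.0415,0],[-0.0024,0.0415,0],[0,0,0.04],[0,0,0.02],[0,0,0]],"grip":[1,1,1,1,1,1,1,1]}'
python3 - <<'E'
from h import *
s,p,R=pose(); print(p,np.degrees(s['tcp_rot']),s['joint_positions'])
print('to go',R.T@(np.array([.5827,.1147,.0686])-p),'yaw',95.2-np.degrees(s['tcp_rot'][2]))
E
```

```text
time_s: 8.05
tool_pos: [0.4581, 0.1106, 0.2273]
tcp_rot: [3.142, -0.0, 1.327]
force: [0.6, 0.0, -0.9]
width: 0.226
time_s: 9.05
tool_pos: [0.5819, 0.1155, 0.1661]
tcp_rot: [-3.139, 0.0, 1.662]
force: [-0.1, 0.7, -1.2]
width: 0.224
[0.58186328 0.11552701 0.166117  ] [-1.79865416e+02  7.34772709e-03  9.52474926e+01] [ 1.52990925e-01 -3.50763904e-02  1.70305137e+00  1.62180921e-05
  1.47597005e+00  6.14034974e-02]
to go [-0.00088756  0.00098664  0.09751507] yaw -0.047492614643289244
```

```bash
python3 -m pendant '{"twist":[[0,0,0],[0,0,0],[0,0,0],[0,0,0],[0,0,0],[0,0,0],[0,0,0],[0,0,0]],"delta_pos":[[-0.0009,0.001,0.03],[0,0,0.03],[0,0,0.006],[0,0,0.006],[0,0,0.006],[0,0,0.006],[0,0,0.006],[0,0,0]],"grip":[1,1,1,1,1,1,1,1]}'
python3 - <<'E'
from h import *
s,p,R=pose(); print(p,np.degrees(s['tcp_rot']),s['force'],s['torque'])
print('to go',R.T@(np.array([.5827,.1147,.0686])-p))
d,Rc,c=cam('scene'); f=d['frame'][150:290,280:440]; cv2.imwrite('pics/s2.png',cv2.resize(f,None,fx=4.5,fy=4,interpolation=2)[:,:,::-1])
E
```

```text
time_s: 10.05
tool_pos: [0.5835, 0.1147, 0.0768]
tcp_rot: [-3.141, 0.0, 1.662]
force: [0.3, 0.1, -0.7]
width: 0.225
[0.58350937 0.11470638 0.07677671] [-1.79952962e+02  1.81291926e-03  9.52332852e+01] [ 0.26460409  0.13264456 -0.715378  ] [-0.00431726  0.06595605  0.07810539]
to go [ 6.77245249e-05 -7.99866744e-04  8.17736943e-03]
```

View pics/s2.png

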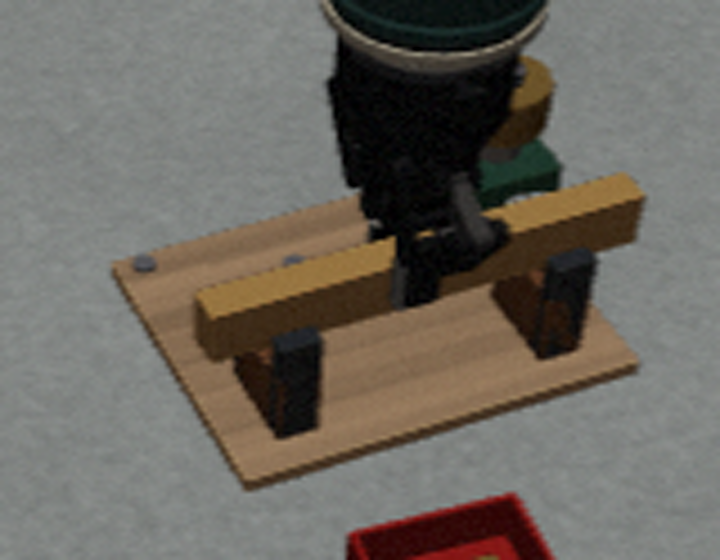

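```bash
cat > chk.py <<'E'
from h import *
a=np.radians(5.25); ex=np.array([np.cos(a),np.sin(a)]); ey=np.array([-ex[1],ex[0]]); s0=np.array([.5826,.1238])
for n in ['top','scene']:
    d,Rc,c=cam(n); P=cloud(d,Rc,c)
    Q=np.c_[(P[:,:2]-s0)@ex,(P[:,:2]-s0)@ey,P[:,2]]*1000; x,y,z=Q.T
    hsv=cv2.cvtColor(d['frame'],cv2.COLOR_RGB2HSV)
    reg=np.zeros((480,640),bool)
    for q in cut_out('pine_slat',d)[:1]: reg=q['region']; print(n,'p',q['p'],q['rect'])
    def st(nm,M):
        if len(M)>5: print(n,nm,len(M),'x',np.round(np.percentile(M[:,0],[2,50,98]),1),'y',np.round(np.percentile(M[:,1],[.5,2,98,99.5]),1),'z',np.round(np.median(M[:,2]),1))
    C=cloud(d,Rc,c,reg); S=np.c_[(C[:,:2]-s0)@ex,(C[:,:2]-s0)@ey,C[:,2]]*1000
    st('slat',S); zt=np.percentile(S[:,2],85) if len(S) else 0
    top=S[S[:,2]>zt-6]; st('slat top',top)
    for nm,lo,hi in [('-y end',-120,-85),('+y end',85,120)]: st('  '+nm,top[(top[:,1]>lo)&(top[:,1]<hi)])
    for nm,yc in [('fence +',70),('fence -',-70)]: st(nm,Q[(abs(y-yc)<22)&(x>12)&(x<32)&(z>79)&(z<92)])
E
python3 chk.py
```

```text
top p 0.86 [234.7, 244.3, 76.2, 15.8]
top slat 273 x [-9.3 -5.7  9.9] y [-104.5 -103.6   73.9   76. ] z 104.4
top slat top 180 x [-8.9 -2.7 10.1] y [-104.2 -103.5   71.    75.7] z 106.2
top   -y end 70 x [-9.   0.3 10.2] y [-104.4 -104.1  -85.3  -85.1] z 105.9
top fence - 28 x [15.5 20.4 26. ] y [-77.3 -77.2 -62.6 -62.6] z 85.9
scene p 0.67 [321.3, 194.1, 97.8, 47.0]
scene slat 1365 x [-7.8  9.9 13. ] y [-110.  -109.3  107.   118.4] z 99.2
scene slat top 677 x [-8.   3.5 12.7] y [-109.9 -107.7  106.6  108. ] z 104.6
scene   -y end 116 x [-8.1  3.4 12.6] y [-110.1 -110.   -85.6  -85.2] z 104.5
scene   +y end 95 x [-7.1  4.2 12.5] y [ 85.4  85.9 108.8 109.4] z 104.5
scene fence + 74 x [12.1 21.  28.1] y [56.7 56.9 87.9 90.4] z 83.8
scene fence - 72 x [12.1 21.2 28.8] y [-86.9 -84.1 -50.8 -49. ] z 84.0
```

Both ends sit at about ±110 mm from the seat, and the x centring is within a millimetre. Lowering and releasing.

```bash
python3 -m pendant '{"twist":[[0,0,0],[0,0,0],[0,0,0],[0,0,0],[0,0,0],[0,0,0],[0,0,0],[0,0,0]],"delta_pos":[[0,-0.0006,0.003],[0,0,0.003],[0,0,0.0015],[0,0,0],[0,0,0],[0,0,0],[0,0,0],[0,0,0]],"grip":[1,1,1,1,1,0.6,0.4,0.4]}'
python3 -m pendant '{"twist":[[0,0,0],[0,0,0],[0,0,0],[0,0,0],[0,0,0],[0,0,0],[0,0,0],[0,0,0]],"delta_pos":[[0,0,0],[0,0,-0.01],[0,0,-0.03],[0,0,-0.05],[0,0,-0.05],[0,0,-0.02],[0,0,0],[0,0,0]],"grip":[0.4,0.4,0.4,0.4,0.4,0,0,0]}'
python3 chk.py
python3 - <<'E'
from h import *
d,Rc,c=cam('wrist'); save(d,'w3.png'); s,p,R=pose()
print(p,np.degrees(s['tcp_rot']),s['joint_positions'])
for q in cut_out('nut',d)[:1]: print(q['p'],q['rect'])
E
```

```text
time_s: 11.3
tool_pos: [0.5832, 0.1147, 0.0699]
tcp_rot: [3.141, -0.0, 1.662]
force: [0.5, 0.4, 0.2]
width: 0.6
time_s: 12.3
tool_pos: [0.5827, 0.1146, 0.2281]
tcp_rot: [-3.14, 0.0, 1.662]
force: [-0.3, 0.8, -0.6]
width: 1.001
top p 0.84 [221.5, 245.3, 90.6, 18.7]
top slat 621 x [-10.1  -2.6  10.1] y [-104.3 -102.4  104.8  107.1] z 96.1
top slat top 417 x [-9.3 -0.2 10. ] y [-103.7 -101.6  105.1  107. ] z 97.6
top   -y end 61 x [-9.3 -0.1  9.7] y [-104.2 -103.9  -85.5  -85.3] z 97.7
top   +y end 72 x [-9.3  1.4 10.2] y [ 85.4  85.5 107.1 107.1] z 97.5
top fence + 49 x [15.1 20.6 26.9] y [62.  62.4 83.2 83.7] z 86.2
top fence - 46 x [15.7 20.8 27.8] y [-77.3 -77.2 -55.9 -55.7] z 84.7
scene p 0.93 [322.4, 199.9, 96.3, 44.2]
scene slat 1569 x [-7.8  8.8 12.1] y [-110.1 -109.1  102.7  106.8] z 91.5
scene slat top 845 x [-8.3  3.3 11.7] y [-109.8 -107.3  101.2  106.1] z 94.7
scene   -y end 107 x [-7.   2.8 11.1] y [-110.8 -110.2  -85.7  -85.5] z 94.4
scene   +y end 69 x [-3.8  5.4 12. ] y [ 85.6  85.9 107.1 107.3] z 94.6
scene fence + 59 x [12.5 22.5 28.6] y [51.3 53.  78.4 81.9] z 83.4
scene fence - 63 x [12.5 23.  28.5] y [-88.1 -83.7 -61.  -53.1] z 83.2
[0.58293016 0.11467109 0.22886577] [-1.79921986e+02  2.80081761e-03  9.52361650e+01] [ 1.51283804e-01 -5.83190215e-02  1.62356031e+00  3.27103256e-05
  1.57771346e+00  5.98957214e-02]
0.71 [193.9, 94.9, 78.8, 76.4]
```

View pics/w3.png

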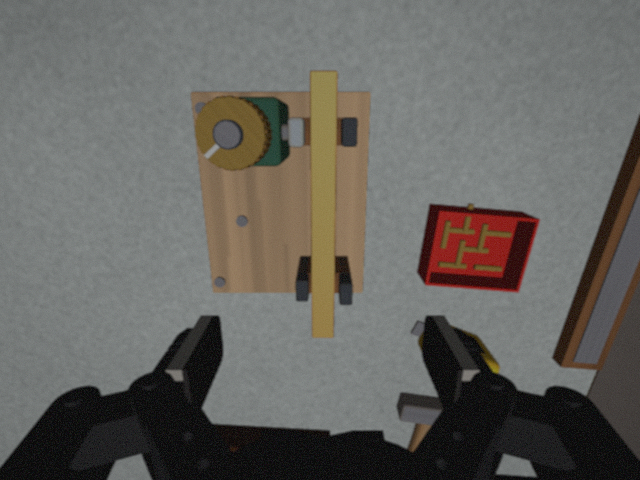

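The slat is seated, with its top at 96 mm, lying between the fences (348,130 and 345,285) and the jaw and guide. The white line from (227,134) to (210,155) again puts the nut at about 4.0 rad. Next I move over the nut and pre-wind the wrist by about -145°, so that it can screw the nut down in one go.

```bash
python3 -m pendant '{"twist":[[0,0,0],[0,0,0],[0,0,-10.4],[0,0,-10.4],[0,0,-10.4],[0,0,-10.4],[0,0,-10.4],[0,0,-10.4]],"delta_pos":[[0.0394,-0.029,0],[0.0394,-0.029,0],[0,0,0],[0,0,0],[0,0,0],[0,0,0],[0,0,0],[0,0,0]],"grip":[0,0,0,0,0,0,0,0]}'
python3 -m pendant '{"twist":[[0,0,-10.4],[0,0,-10.4],[0,0,-10.4],[0,0,-10.4],[0,0,-10.4],[0,0,-10.4],[0,0,-10.4],[0,0,-10.4]],"delta_pos":[[0,0,0],[0,0,0],[0,0,0],[0,0,0],[0,0,0],[0,0,0],[0,0,0],[0,0,0]],"grip":[0,0,0,0,0,0,0,0]}'
cat > nut.py <<'E'
from h import *
d,Rc,c=cam('wrist'); save(d,'w4.png'); s,p,R=pose()
print(p,np.degrees(s['tcp_rot']),s['joint_positions'])
for q in cut_out('nut',d)[:1]:
    P=cloud(d,Rc,c,q['region']); m=(P[:,2]>.135)&(P[:,2]<.153)
    print(q['p'],q['rect'],np.percentile(P[:,2],[50,80,95]))
    (cx,cy),r=cv2.minEnclosingCircle((P[m][:,:2]*1000).astype(np.float32)); print('circle',cx,cy,r,cv2.minAreaRect((P[m][:,:2]*1000).astype(np.float32)))
    f=d['frame'].astype(int); w=q['region']&(f.min(2)>120)&(f.max(2)-f.min(2)<40)
    V=cloud(d,Rc,c,w); print('white',len(V),V.mean(0) if len(V) else 0)
    t=np.array([cx,cy,0])/1000-p; print('tool axes',R.T@t*1000)
E
python3 nut.py
```

```text
time_s: 13.6
tool_pos: [0.5181, 0.1879, 0.2296]
tcp_rot: [-3.141, -0.0, 2.757]
force: [-0.2, -0.6, 0.4]
width: 0.998
time_s: 14.6
tool_pos: [0.5181, 0.1879, 0.2295]
tcp_rot: [3.141, -0.0, -2.074]
force: [0.2, 0.3, -0.8]
width: 0.999
[0.5181403  0.18785718 0.22958096] [ 1.79988807e+02 -1.10593787e-02 -1.18262270e+02] [ 3.01534261e-01 -1.54552361e-01  1.71107763e+00  4.23701628e-06
  1.58534199e+00 -2.34678864e+00]
0.56 [288.6, 212.3, 66.5, 72.2] [0.14431733 0.14497926 0.14553088]
circle 517.637451171875 187.33912658691406 22.536725997924805 ((517.3004760742188, 187.05209350585938), (43.7418098449707, 44.284324645996094), 53.727046966552734)
white 58 [0.50681921 0.17654874 0.14515841]
tool axes [6.50080916e-01 1.52746812e-01 2.29581126e+02]
```

View pics/w4.png

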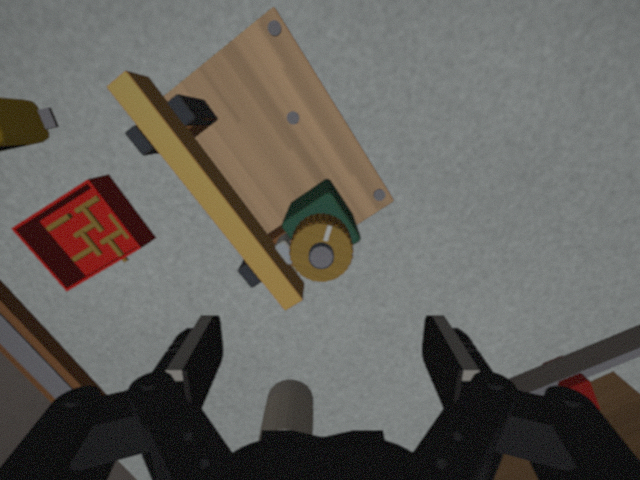

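White line, measured with depth: about -140° in the seat frame, so θ is about 3.85–4.0. The nut is centred under the tool at (320,250) to within 1 mm. Going down and gripping.

```bash
python3 -m pendant '{"twist":[[0,0,0],[0,0,0],[0,0,0],[0,0,0],[0,0,0],[0,0,0],[0,0,0],[0,0,0]],"delta_pos":[[0.0005,-0.0003,0.04],[0,0,0.04],[0,0,0.025],[0,0,0.0116],[0,0,0.005],[0,0,0],[0,0,0],[0,0,0]],"grip":[0,0,0,0,0,0,1,1]}' 40
python3 -m pendant '{"twist":[[0,0,0],[0,0,0],[0,0,0],[0,0,0],[0,0,0],[0,0,0],[0,0,0],[0,0,0]],"delta_pos":[[0,0,0],[0,0,0],[0,0,0],[0,0,0],[0,0,0],[0,0,0],[0,0,0],[0,0,0]],"grip":[1,1,1,1,1,1,1,1]}'
python3 - <<'E'
from h import *
d,Rc,c=cam('wrist'); cv2.imwrite('pics/w5.png',d['frame'][:,:,::-1]); s,p,R=pose()
print(p,np.degrees(s['tcp_rot']),s['torque'],s['force'],s['width'])
E
```

```text
time_s: 15.7
tool_pos: [0.5185, 0.1874, 0.1089]
tcp_rot: [-3.141, 0.001, -2.08]
force: [-0.6, 0.4, 0.2]
width: 0.601
time_s: 16.7
tool_pos: [0.5187, 0.1872, 0.109]
tcp_rot: [-3.14, 0.001, -2.08]
force: [1.9, -2.6, 5.9]
width: 0.508
[0.5187397  0.18719639 0.10898273] [-1.79923656e+02  4.31095425e-02 -1.19174650e+02] [-0.4075203  -0.35072917 -0.00334967] [ 2.84800944 -3.10858063  5.51989556] 0.5063218971939416
```

View pics/w5.png

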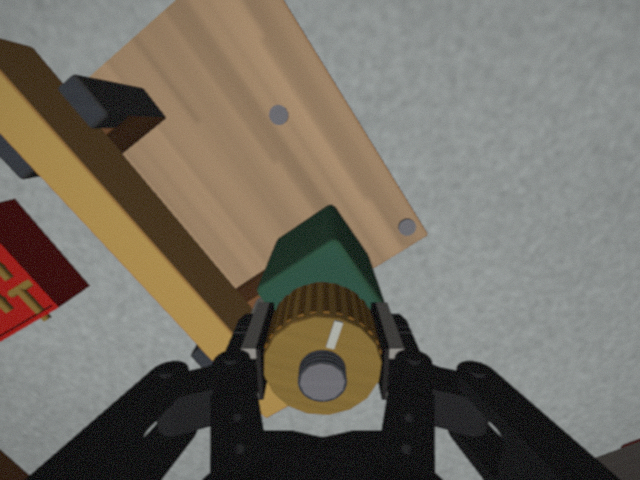

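The fingers hold the nut, and the white line shows at (335,334), about 20° off the tool's x axis. I'll screw it down clockwise, following the thread with z.

```bash
python3 -m pendant '{"twist":[[0,0,5],[0,0,10],[0,0,10],[0,0,10],[0,0,10],[0,0,10],[0,0,10],[0,0,10]],"delta_pos":[[0,0,0.0001],[0,0,0.00014],[0,0,0.00014],[0,0,0.00014],[0,0,0.00014],[0,0,0.00014],[0,0,0.00014],[0,0,0.00014]],"grip":[1,1,1,1,1,1,1,1]}'
python3 -m pendant '{"twist":[[0,0,10],[0,0,10],[0,0,10],[0,0,10],[0,0,10],[0,0,10],[0,0,10],[0,0,5]],"delta_pos":[[0,0,0.00014],[0,0,0.00014],[0,0,0.00014],[0,0,0.00014],[0,0,0.00014],[0,0,0.00014],[0,0,0.00014],[0,0,0.00014]],"grip":[1,1,1,1,1,1,1,1]}'
cat > ln.py <<'E'
from h import *
import sys
d,Rc,c=cam('wrist'); s,p,R=pose()
if len(sys.argv)>1: save(d,sys.argv[1])
print(p,np.degrees(s['tcp_rot']),'tq',s['torque'],'F',s['force'],s['width'],s['joint_positions'][5])
K=d['K']; f=d['frame'].astype(int)
w=(f.min(2)>150)&(f.max(2)-f.min(2)<45); w[:280]=0; w[420:]=0; w[:,:262]=0; w[:,385:]=0
n,lab,st,cen=cv2.connectedComponentsWithStats(w.astype(np.uint8))
for i in range(1,n):
    if st[i,4]>25:
        v,u=np.nonzero(lab==i); ztop=p[2]+.0375
        X=np.array([onz(d,Rc,c,(a,b),ztop) for a,b in zip(u,v)])[:,:2]*1000
        m=X.mean(0); U=np.linalg.svd(X-m)[2][0]; o=m-p[:2]*1000; U=U*np.sign(U@o)
        print('white',st[i,4],cen[i],'dir world',np.degrees(np.arctan2(U[1],U[0])),'radial',np.degrees(np.arctan2(o[1],o[0])),np.hypot(*o))
E
python3 ln.py
```

```text
time_s: 17.75
tool_pos: [0.5186, 0.1875, 0.1079]
tcp_rot: [3.141, 0.001, 2.889]
force: [0.9, 0.6, 6.9]
width: 0.505
time_s: 18.75
tool_pos: [0.5189, 0.1878, 0.1069]
tcp_rot: [3.14, -0.001, 1.581]
force: [4.4, 3.1, 5.6]
width: 0.506
[0.51887102 0.18777409 0.10687721] [ 1.79886534e+02 -6.79760451e-02  9.03863743e+01] tq [ 0.33774434 -0.46904545 -0.05432546] F [4.67640184 2.38979638 5.63641076] 0.5023399028277071 0.2938509706283038
white 169 [334.37869822 334.40236686] dir world 74.99795409933367 radial 80.17068173590664 16.04135693073029
```

There is no slip: the line sits at the same pixel (334,334). About 71° remains.

```bash
python3 -m pendant '{"twist":[[0,0,10],[0,0,10],[0,0,10],[0,0,10],[0,0,8],[0,0,6],[0,0,3],[0,0,0]],"delta_pos":[[0,0,0.00014],[0,0,0.00014],[0,0,0.00014],[0,0,0.00014],[0,0,0.00014],[0,0,0.0001],[0,0,0],[0,0,0]],"grip":[1,1,1,1,1,1,1,1]}'
python3 ln.py
python3 -m pendant '{"twist":[[0,0,3],[0,0,3],[0,0,3],[0,0,3],[0,0,2],[0,0,2],[0,0,0],[0,0,0]],"delta_pos":[[0,0,0.00004],[0,0,0.00004],[0,0,0.00004],[0,0,0.00004],[0,0,0],[0,0,0],[0,0,0],[0,0,0]],"grip":[1,1,1,1,1,1,1,1]}'
python3 ln.py
```

```text
time_s: 19.8
tool_pos: [0.5191, 0.1876, 0.1061]
tcp_rot: [3.141, -0.003, 0.59]
force: [6.7, 2.0, 4.0]
width: 0.504
[0.51913531 0.18765799 0.10611426] [ 1.79967308e+02 -1.60185643e-01  3.38135722e+01] tq [ 0.25449368 -0.99688431 -0.11485366] F [6.55257866 2.16736003 4.29801415] 0.5021973597010572 1.2811125545225621
white 148 [334.37162162 334.18243243] dir world 17.597286822379235 radial 21.105135518510483 15.10192771972771
time_s: 20.85
tool_pos: [0.5189, 0.1875, 0.1059]
tcp_rot: [3.141, -0.002, 0.312]
force: [3.8, -0.1, 5.8]
width: 0.504
[0.51892297 0.18749161 0.10592543] [ 1.79991435e+02 -1.22558879e-01  1.78566511e+01] tq [ 0.00328975 -0.59723619  0.50760145] F [ 4.0602852  -1.13726428  5.39778963] 0.5059872468221476 1.5597115513848405
white 136 [332.25735294 332.60294118] dir world 4.261571427537425 radial 7.255674090417516 15.461301219432677
```

The wrist torque jumped from -0.11 to +0.51 Nm with the line at about 5.5°, the bottomed direction. A small extra nudge will confirm the stop.

```bash
python3 -m pendant '{"twist":[[0,0,2],[0,0,2],[0,0,1],[0,0,0],[0,0,0],[0,0,0],[0,0,0],[0,0,0]],"delta_pos":[[0,0,0],[0,0,0],[0,0,0],[0,0,0],[0,0,0],[0,0,0],[0,0,0],[0,0,0]],"grip":[1,1,1,1,1,1,1,1]}'
python3 ln.py
```

```text
time_s: 21.9
tool_pos: [0.5186, 0.1874, 0.1058]
tcp_rot: [3.141, -0.001, 0.225]
force: [1.9, -1.7, 6.4]
width: 0.505
[0.51860781 0.18742346 0.10581656] [ 1.79991087e+02 -7.62915487e-02  1.28895326e+01] tq [-0.1757146  -0.26889878  1.29918049] F [ 1.53913429 -1.08404908  6.68102119] 0.5042617037246673 1.6465494033866197
white 133 [328.62406015 331.5037594 ] dir world 4.407715839288367 radial 6.65413477014061 15.734091881297443
```

The stop is confirmed: the tool turned 5°, the line stayed put and the torque rose to 1.3 Nm. Now the quarter turn back.

```bash
python3 -m pendant '{"twist":[[0,0,-5],[0,0,-10],[0,0,-10],[0,0,-10],[0,0,-10],[0,0,-10],[0,0,-10],[0,0,-10]],"delta_pos":[[0,0,-0.00007],[0,0,-0.00014],[0,0,-0.00014],[0,0,-0.00014],[0,0,-0.00014],[0,0,-0.00014],[0,0,-0.00014],[0,0,-0.00014]],"grip":[1,1,1,1,1,1,1,1]}'
python3 -m pendant '{"twist":[[0,0,-8],[0,0,-5],[0,0,-1],[0,0,0],[0,0,0],[0,0,0],[0,0,0],[0,0,0]],"delta_pos":[[0,0,-0.0001],[0,0,-0.0001],[0,0,0],[0,0,0],[0,0,0],[0,0,0],[0,0,0],[0,0,0]],"grip":[1,1,1,1,1,1,1,1]}'
python3 ln.py w6.png
```

```text
time_s: 22.95
tool_pos: [0.5188, 0.1872, 0.1068]
tcp_rot: [3.14, -0.0, 1.538]
force: [3.6, -3.5, 4.2]
width: 0.508
time_s: 23.95
tool_pos: [0.5189, 0.1872, 0.1071]
tcp_rot: [3.14, 0.0, 1.777]
force: [4.4, -1.9, 4.8]
width: 0.506
[0.51894286 0.18721589 0.10706398] [1.79887198e+02 1.79009324e-02 1.01812498e+02] tq [-0.34461079 -0.68222623  0.06323478] F [ 5.64910852 -1.70058093  4.88437632] 0.5069263356827607 0.09418349789048387
white 176 [329.53409091 332.24431818] dir world 93.07189359523828 radial 97.45515823177416 16.987327897921954
```

View pics/w6.png

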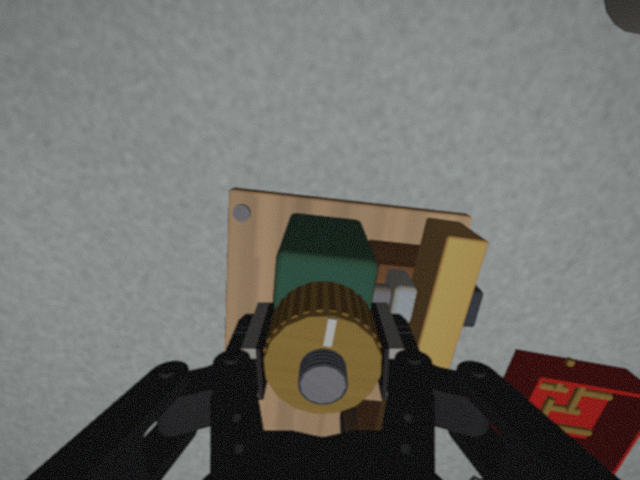

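The nut has moved 89–91° by the white line, now at (329,332), and is still gripped. The jaw stands with a small gap to the slat. One last slat check, then I'll hand in.

```bash
python3 chk.py | grep -v fence
python3 - <<'E'
from h import *
d,Rc,c=cam('scene'); f=d['frame'][150:290,280:440]; cv2.imwrite('pics/s3.png',cv2.resize(f,None,fx=4.5,fy=4,interpolation=2)[:,:,::-1])
E
```

```text
top p 0.95 [253.3, 243.5, 57.3, 16.7]
top slat 654 x [-9.3 -0.4 13.5] y [-104.5 -102.7   26.5   29. ] z 95.5
top slat top 443 x [-9.   1.8 11.8] y [-104.2 -102.    26.9   28.8] z 97.0
top   -y end 65 x [-9.3  0.4  9.7] y [-104.9 -104.5  -85.3  -85.1] z 97.1
scene p 0.63 [321.2, 200.1, 102.8, 43.0]
scene slat 1692 x [-7.7 10.7 16.2] y [-110.  -109.1  104.5  108.4] z 91.3
scene slat top 897 x [-7.3  5.3 15.9] y [-109.2 -106.5  104.8  107.7] z 94.8
scene   -y end 111 x [-9.4  1.9 12.2] y [-109.9 -109.6  -85.5  -85.1] z 94.8
scene   +y end 94 x [-3.3  8.5 16.9] y [ 85.4  85.7 109.  109.6] z 94.9
```

View pics/s3.png

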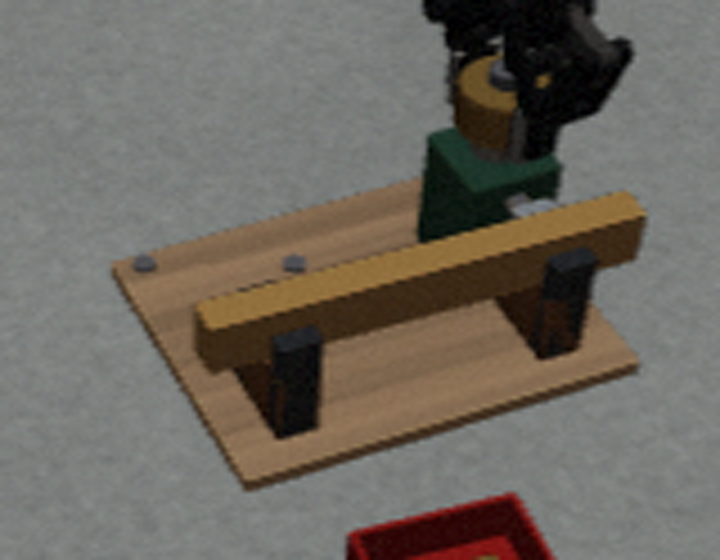

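The slat lies level on both bearers, its ends at about ±110 mm, with the jaw end pushed over to the fence. The nut is still gripped, so I'm handing in.

```bash
python3 -c "
from station import workorder,env
print(workorder.job_done()); s=env.observe(); print(s['time_s'],s['width'])"
```

```text
the job is handed in; nothing more can be done
None
the job is handed in; nothing more can be done
```

I set the pine slat on edge on the two bearers and let go of it. Then I screwed the nut down to its stop, backed it off a quarter turn, and handed in after about 24 s, still gripping the nut.

- **Slat:** in the scene camera its ends are at -110 and +109 mm from the seat, and its top is at about 95 mm. The jaw pushed its nut end over towards the fence, so it lies slightly skewed within the play.
- **Stop:** the wrist torque rose to 1.3 Nm. The white line stayed at about 4–7° (5.25° expected) while the tool turned another 5°.
- **Quarter turn:** the white line moved back 88.7° by its direction and 90.8° by its position, so about 90°.
- **Disagreements:**
  - The starting angle of the nut read 3.8 to 4.0 rad in different views. This did not matter, because I found the stop by torque.
  - The top camera put the slat's -y end at -104 to -105 mm. The arm hid the other end in the last view. With both ends in view just after release, it read -104 and +107 mm.
- **Other objects:** I did not touch the other slats or the tools, and I made no separate check of their positions at the end.

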